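# Reverse the row of tools from one rack to the other

### The job

The strip-down is done and reassembly uses the tools in the opposite order: move the four tools from the full rack to the empty rack beside it, one to a notch, in reverse order, so that the tool now at the left end of its row ends at the right end of the new row, and so on. Lay each flat across both rails, in line with its notch and about centred lengthwise, and leave the jar, the tape measure and the steel block where they are.

Things in the scene. Friction and masses are not known exactly. Their poses are not given: they have to be found in the camera images.
- full_rack: screwed-down rack that holds the four tools. Origin: centre of underside; x along the lying tools (away from robot), y along the row (left), z up. Steel base 104 x 250 x 5 mm; two wooden rails along y at x = -38, +38 mm, 12 mm thick, 64 mm finger gap between. Four notches across both rails at y = -90, -30, 30, 90 mm, 32 mm wide, floor z = 30 mm; lugs between to z = 41 mm
- empty_rack: screwed-down rack left or right of the full one, empty. Origin: centre of underside; x along the lying tools (away from robot), y along the row (left), z up. Steel base 104 x 250 x 5 mm; two wooden rails along y at x = -38, +38 mm, 12 mm thick, 64 mm finger gap between. Four notches across both rails at y = -90, -30, 30, 90 mm, 32 mm wide, floor z = 30 mm; lugs between to z = 41 mm
- long_spanner: Combination spanner, the longest, 199 x 27 x 10 mm, bright steel. Lies flat, loose, across both rails in a notch of the full rack. Origin: mid length and width, on its underside; y along its length (open end towards +y), z up. Grip it by the shank, 10 mm wide, 8 mm thick, 50 mm or more either side of the origin; it balances there.
- medium_spanner: Combination spanner, the middle one, 168 x 23 x 10 mm, bright steel. Lies flat, loose, across both rails in a notch of the full rack. Origin: mid length and width, on its underside; y along its length (open end towards +y), z up. Grip it by the shank, 8 mm wide, 8 mm thick, 50 mm or more either side of the origin; it balances there.
- short_spanner: Combination spanner, the shortest, 136 x 18 x 10 mm, bright steel. Lies flat, loose, across both rails in a notch of the full rack. Origin: mid length and width, on its underside; y along its length (open end towards +y), z up. Grip it by the shank, 8 mm wide, 8 mm thick, 50 mm or more either side of the origin; it balances there.
- ratchet_tool: Ratchet handle, 167 x 34 x 24 mm, steel, 0.3 to 0.55 kg, round head at one end. Lies flat, loose, across both rails in a notch of the full rack. Origin: mid length and width, on its underside; y along its length (head towards +y, 50 to 84 mm from the origin), z up. Grip it by the handle, 20 mm wide, 21 mm thick, y = -84 to 52 mm; it balances about 10 mm from the origin towards the head.
- orange_lidded_jar: bystander: orange jar with a white lid, 66 mm across, 94 mm tall, behind the empty rack. Origin: centre of its underside
- pocket_tape: bystander: yellow tape measure, 37 x 74 x 64 mm, behind the full rack. Origin: centre of its underside
- ground_block: bystander: plain steel block, 45 x 60 x 28 mm, in front of the full rack. Origin: centre of its underside
There are look-alikes about, which are no part of the job. There is more than one size of the ratchet_tool; the job needs the middle-sized.

How it is judged:
At the end, for the whole second after the job is handed in: Each tool rests in the other rack's notch that mirrors its starting notch: within 15 mm of the notch's centre line, 25 mm of the rack's middle lengthwise, 0.2 rad of the notch's direction, flat (0.15 rad), underside 25 to 36 mm above the rack's underside. Bystanders moved under 25 mm (((y of empty_rack in the frame of full_rack above 0 m and y of long_spanner in the frame of empty_rack between -0.105 and -0.075 m and distance of long_spanner from where it was at the start of the episode between 0.142 and 0.2 m) or (y of empty_rack in the frame of full_rack above 0 m and y of long_spanner in the frame of empty_rack between -0.045 and -0.015 m and distance of long_spanner from where it was at the start of the episode between 0.262 and 0.32 m) or (y of empty_rack in the frame of full_rack above 0 m and y of long_spanner in the frame of empty_rack between 0.015 and 0.045 m and distance of long_spanner from where it was at the start of the episode between 0.382 and 0.44 m) or (y of empty_rack in the frame of full_rack above 0 m and y of long_spanner in the frame of empty_rack between 0.075 and 0.105 m and distance of long_spanner from where it was at the start of the episode between 0.502 and 0.56 m) or (y of empty_rack in the frame of full_rack below 0 m and y of long_spanner in the frame of empty_rack between -0.105 and -0.075 m and distance of long_spanner from where it was at the start of the episode between 0.502 and 0.56 m) or (y of empty_rack in the frame of full_rack below 0 m and y of long_spanner in the frame of empty_rack between -0.045 and -0.015 m and distance of long_spanner from where it was at the start of the episode between 0.382 and 0.44 m) or (y of empty_rack in the frame of full_rack below 0 m and y of long_spanner in the frame of empty_rack between 0.015 and 0.045 m and distance of long_spanner from where it was at the start of the episode between 0.262 and 0.32 m) or (y of empty_rack in the frame of full_rack below 0 m and y of long_spanner in the frame of empty_rack between 0.075 and 0.105 m and distance of long_spanner from where it was at the start of the episode between 0.142 and 0.2 m)) and x of long_spanner in the frame of empty_rack between -0.025 and 0.025 m and z of long_spanner in the frame of empty_rack between 0.025 and 0.036 m and angle between the y axis of each of long_spanner, medium_spanner, short_spanner, ratchet_tool and the x axis of empty_rack, either way round below 0.2 rad and angle between the z axis of each of long_spanner, medium_spanner, short_spanner, ratchet_tool and the z axis of empty_rack, either way round below 0.15 rad and linear speed of each of long_spanner, medium_spanner, short_spanner, ratchet_tool below 0.02 m/s and angular speed of each of long_spanner, medium_spanner, short_spanner, ratchet_tool below 0.2 rad/s and ((y of empty_rack in the frame of full_rack above 0 m and y of medium_spanner in the frame of empty_rack between -0.105 and -0.075 m and distance of medium_spanner from where it was at the start of the episode between 0.142 and 0.2 m) or (y of empty_rack in the frame of full_rack above 0 m and y of medium_spanner in the frame of empty_rack between -0.045 and -0.015 m and distance of medium_spanner from where it was at the start of the episode between 0.262 and 0.32 m) or (y of empty_rack in the frame of full_rack above 0 m and y of medium_spanner in the frame of empty_rack between 0.015 and 0.045 m and distance of medium_spanner from where it was at the start of the episode between 0.382 and 0.44 m) or (y of empty_rack in the frame of full_rack above 0 m and y of medium_spanner in the frame of empty_rack between 0.075 and 0.105 m and distance of medium_spanner from where it was at the start of the episode between 0.502 and 0.56 m) or (y of empty_rack in the frame of full_rack below 0 m and y of medium_spanner in the frame of empty_rack between -0.105 and -0.075 m and distance of medium_spanner from where it was at the start of the episode between 0.502 and 0.56 m) or (y of empty_rack in the frame of full_rack below 0 m and y of medium_spanner in the frame of empty_rack between -0.045 and -0.015 m and distance of medium_spanner from where it was at the start of the episode between 0.382 and 0.44 m) or (y of empty_rack in the frame of full_rack below 0 m and y of medium_spanner in the frame of empty_rack between 0.015 and 0.045 m and distance of medium_spanner from where it was at the start of the episode between 0.262 and 0.32 m) or (y of empty_rack in the frame of full_rack below 0 m and y of medium_spanner in the frame of empty_rack between 0.075 and 0.105 m and distance of medium_spanner from where it was at the start of the episode between 0.142 and 0.2 m)) and x of medium_spanner in the frame of empty_rack between -0.025 and 0.025 m and z of medium_spanner in the frame of empty_rack between 0.025 and 0.036 m and ((y of empty_rack in the frame of full_rack above 0 m and y of short_spanner in the frame of empty_rack between -0.105 and -0.075 m and distance of short_spanner from where it was at the start of the episode between 0.142 and 0.2 m) or (y of empty_rack in the frame of full_rack above 0 m and y of short_spanner in the frame of empty_rack between -0.045 and -0.015 m and distance of short_spanner from where it was at the start of the episode between 0.262 and 0.32 m) or (y of empty_rack in the frame of full_rack above 0 m and y of short_spanner in the frame of empty_rack between 0.015 and 0.045 m and distance of short_spanner from where it was at the start of the episode between 0.382 and 0.44 m) or (y of empty_rack in the frame of full_rack above 0 m and y of short_spanner in the frame of empty_rack between 0.075 and 0.105 m and distance of short_spanner from where it was at the start of the episode between 0.502 and 0.56 m) or (y of empty_rack in the frame of full_rack below 0 m and y of short_spanner in the frame of empty_rack between -0.105 and -0.075 m and distance of short_spanner from where it was at the start of the episode between 0.502 and 0.56 m) or (y of empty_rack in the frame of full_rack below 0 m and y of short_spanner in the frame of empty_rack between -0.045 and -0.015 m and distance of short_spanner from where it was at the start of the episode between 0.382 and 0.44 m) or (y of empty_rack in the frame of full_rack below 0 m and y of short_spanner in the frame of empty_rack between 0.015 and 0.045 m and distance of short_spanner from where it was at the start of the episode between 0.262 and 0.32 m) or (y of empty_rack in the frame of full_rack below 0 m and y of short_spanner in the frame of empty_rack between 0.075 and 0.105 m and distance of short_spanner from where it was at the start of the episode between 0.142 and 0.2 m)) and x of short_spanner in the frame of empty_rack between -0.025 and 0.025 m and z of short_spanner in the frame of empty_rack between 0.025 and 0.036 m and ((y of empty_rack in the frame of full_rack above 0 m and y of ratchet_tool in the frame of empty_rack between -0.105 and -0.075 m and distance of ratchet_tool from where it was at the start of the episode between 0.142 and 0.2 m) or (y of empty_rack in the frame of full_rack above 0 m and y of ratchet_tool in the frame of empty_rack between -0.045 and -0.015 m and distance of ratchet_tool from where it was at the start of the episode between 0.262 and 0.32 m) or (y of empty_rack in the frame of full_rack above 0 m and y of ratchet_tool in the frame of empty_rack between 0.015 and 0.045 m and distance of ratchet_tool from where it was at the start of the episode between 0.382 and 0.44 m) or (y of empty_rack in the frame of full_rack above 0 m and y of ratchet_tool in the frame of empty_rack between 0.075 and 0.105 m and distance of ratchet_tool from where it was at the start of the episode between 0.502 and 0.56 m) or (y of empty_rack in the frame of full_rack below 0 m and y of ratchet_tool in the frame of empty_rack between -0.105 and -0.075 m and distance of ratchet_tool from where it was at the start of the episode between 0.502 and 0.56 m) or (y of empty_rack in the frame of full_rack below 0 m and y of ratchet_tool in the frame of empty_rack between -0.045 and -0.015 m and distance of ratchet_tool from where it was at the start of the episode between 0.382 and 0.44 m) or (y of empty_rack in the frame of full_rack below 0 m and y of ratchet_tool in the frame of empty_rack between 0.015 and 0.045 m and distance of ratchet_tool from where it was at the start of the episode between 0.262 and 0.32 m) or (y of empty_rack in the frame of full_rack below 0 m and y of ratchet_tool in the frame of empty_rack between 0.075 and 0.105 m and distance of ratchet_tool from where it was at the start of the episode between 0.142 and 0.2 m)) and x of ratchet_tool in the frame of empty_rack between -0.025 and 0.025 m and z of ratchet_tool in the frame of empty_rack between 0.025 and 0.036 m); the robot touches nothing.
It fails at once if the orange jar is moved by more than 25 mm (distance of orange_lidded_jar from where it was at the start of the episode above 0.025 m).
It fails at once if the tape measure is moved by more than 25 mm (distance of pocket_tape from where it was at the start of the episode above 0.025 m).
It fails at once if the steel block is moved by more than 25 mm (distance of ground_block from where it was at the start of the episode above 0.025 m).
It also fails if it takes over 102 s, if anything falls off the work surface, if the arm or the gripper's body presses on something with over 40 N, if the wrist force passes 120 N, or if a joint passes its speed limit or range.

### The arm

A 6-joint arm with a two-finger parallel gripper is mounted at the origin on a cart in front of the work surface, level with it; the furniture and walls round the work are solid. World frame = base frame: x ahead of the robot, y to its left, z up, the work surface at z = 0. Lengths are in m, angles in rad, forces in N, time in s.
With the tool pointing down it reaches from about 0.3 to 0.875 m from the base axis. Payload 6.4 kg.
Tool frame: the origin (TCP) lies between the finger pads; the fingertips stand 22 mm ahead of it and the grasp point (between the pads) lies 3 mm ahead of it (ctrl.tips_ahead is the distance from the TCP to the fingertips, in m); z points along the fingers, y is the line along which they close (so a half turn about z gives the same grasp; the last joint's range is limited). The gripper opens to 85 mm and grips with 20 to 120 N. Pads are 22 mm wide; open, the fingers measure 114 mm over their backs; the gripper's body (76 mm by 85 mm) begins 54 mm behind the grasp point. The pads swing forward as they close: fully open they stand 13 mm farther back than shut.
Start: joints at [-1.442, 0.181, 1.607, -0, 1.354, -0.206], TCP at [0.189, -0.543, 0.253] pointing down, gripper open.
Joint ranges: [-2.99, 2.99], [-0.89, 2.07], [0.3, 2.58], [-1.14, 4.28], [0, 2.63], [-3.12, 3.12]. Speed limits (rad/s): [2.57, 2.57, 3.01, 3.14, 3.14, 3.14].

### API

Orientations are given as [roll, pitch, yaw] about the fixed x, y, z axes, in that order (R = Rz(yaw) Ry(pitch) Rx(roll)).
In Python, from rig import ctrl, optics, finder gives the robot as it stands.
- The arm moves only by the shell command python3 -m pendant 'ROWS' [FORCE]. ROWS is JSON, a list that holds one entry, the list of rows, each a list of 7 numbers: the turn, a rotation vector about the tool's x, y, z in rad, then the shift along the tool's x, y, z in mm, then the finger opening in mm, from 0 to 85.4. In form: [[[wx, wy, wz, x, y, z, hand], ...]]. A call has 1 to 10 rows; each row shifts and turns the commanded pose from where the row before left it, along the tool's axes as they then stand; what a row does not reach is not made up. A row lasts 1/8 s, in which the tool goes at most 62.5 mm and 10.7 degrees, less where a joint would pass 70% of its speed; a pose out of reach is approached as far as the arm can. A call is refused whole if a number of a shift passes 62.5 or a number of a turn 0.188, either way. A call with a gripper value outside its range is refused whole. The fingers move at their own pace and stop on an object; FORCE is the grip in N (left out, the last holds). Time passes only in rows, so rows that do not move let the fingers close. It gives the time, the measured TCP pose, the force, the opening and the grip force at its end, in the units of the state.
- ctrl.get_state(): the state, without advancing time (a new reading comes with each control period).
- optics.snapshot(name): name is "side" or "top"; returns the picture (480x640x3 uint8, red, green, blue); there is no depth.
- optics.get_calibration(name): a dict with "fx", "fy", "cx", "cy" (pixels), "T" (4x4, takes a point from camera to world coordinates). Camera axes: x right, y down, z forward; pixel columns grow to the right and rows downward; lengths in m; the calibration is good to about 2 mm. A picture is of the moment at which its call begins. get_calibration takes no time and is no camera call.
- ctrl.sign_off(): hands the job in; it is judged then, once.
Trained networks look in the newest picture that a camera, given by its name, has taken for a name from the list of things; names that differ only in an ending like _2 or _b are one class to them, and where a whole thing is asked for, a point or a joint stands for the part that bears it (a point fixed in the world has none). Each returns a list of dicts, best first, with "confidence" (0 to 1); they miss things now and then, are a little off and sometimes report something else, mostly with a low value. They report only what shows in the picture. A call takes as long as a camera call. They do not tell look-alikes from the thing itself.
- finder.regions_of(camera, query): "mask" (480x640 bool, what is visible of it) and "point" ([column, row] in pixels, amid what is visible of it).
- finder.place_of(camera, query): "point" ([column, row] in pixels: a listed point, or the origin of a listed thing).
The state is a dict: "time_s": time; "qpos": joint angles; "qvel": joint speeds; "joint_torque": joint torques, N m; "position": TCP position; "tool_rot": TCP orientation; "wrist_force": force on the tool from outside, world axes, zero at the start; "wrist_torque": the same for the moment, N m; "grip_width": opening from 0.0 (shut) to 1.0 (fully open); "finger_force": force on a finger pad.
Only numpy, scipy, OpenCV 4.12 (cv2) and the standard library are available. Lean on these libraries where they do the work, as an engineer would, in place of code of your own. Each camera call takes 0.05 s, during which the arm holds its last target. There are 200 camera calls.

## Working session

There is one attempt and no reset: what is moved stays moved. The work goes in short steps, Python scripts to look and compute and a shell command to move; the robot and the scene stay as the last step left them, time stands still between calls to the robot, and variables do not carry over. Pictures are saved under pics/ and viewed, at most 14 in all, crops included, and the job is handed in when it is done.

```bash
ls; mkdir -p pics; cat > h.py <<'E'
import numpy as np, cv2
from rig import ctrl, optics, finder
def ray(cam,p,z):
    c=optics.get_calibration(cam);T=np.array(c["T"])
    d=T[:3,:3]@np.array([(p[0]-c["cx"])/c["fx"],(p[1]-c["cy"])/c["fy"],1]);o=T[:3,3]
    return o+d*(z-o[2])/d[2]
def proj(cam,P):
    c=optics.get_calibration(cam);T=np.linalg.inv(np.array(c["T"]))
    q=T[:3,:3]@np.array(P)+T[:3,3]
    return np.array([c["fx"]*q[0]/q[2]+c["cx"],c["fy"]*q[1]/q[2]+c["cy"]])
def save(cam,name):
    im=optics.snapshot(cam);cv2.imwrite(f"pics/{name}.png",im[:,:,::-1]);return im
E
python3 - <<'E'
from h import *
np.set_printoptions(precision=3,suppress=True)
for c in("top","side"):
    save(c,c+"0");k=optics.get_calibration(c);print(c,k["fx"],np.array(k["T"]))
Z=dict(full_rack=0,empty_rack=0,long_spanner=.03,medium_spanner=.03,short_spanner=.03,ratchet_tool=.03,orange_lidded_jar=0,pocket_tape=0,ground_block=0)
for n,z in Z.items():
    for c in ("top","side"):
        for r in finder.place_of(c,n)[:3]:
            print(n,c,np.round(r["point"]),round(r["confidence"],2),ray(c,r["point"],z))
print(ctrl.get_state())
E
```

```text
pics
top 460.44122982959834 [[ 0.033 -0.978  0.204  0.299]
 [-0.999 -0.032  0.012  0.219]
 [-0.006 -0.204 -0.979  1.335]
 [ 0.     0.     0.     1.   ]]
side 620.4790016060531 [[ 0.873 -0.413  0.261  0.128]
 [-0.488 -0.737  0.467 -0.491]
 [-0.    -0.535 -0.845  1.373]
 [ 0.     0.     0.     1.   ]]
full_rack top [340. 238.] 0.95 [0.583 0.173 0.   ]
full_rack side [353. 264.] 0.61 [0.58  0.178 0.   ]
empty_rack top [458. 251.] 0.72 [ 0.556 -0.175  0.   ]
empty_rack top [341. 237.] 0.55 [0.586 0.171 0.   ]
empty_rack side [421. 382.] 0.64 [ 0.556 -0.17   0.   ]
long_spanner top [326. 232.] 0.61 [0.592 0.216 0.03 ]
long_spanner side [353. 248.] 0.72 [0.593 0.203 0.03 ]
long_spanner side [368. 286.] 0.17 [0.572 0.091 0.03 ]
medium_spanner top [366. 236.] 0.51 [0.584 0.1   0.03 ]
medium_spanner side [371. 281.] 0.58 [0.583 0.098 0.03 ]
short_spanner top [347. 238.] 0.72 [0.577 0.156 0.03 ]
short_spanner side [358. 267.] 0.45 [0.577 0.149 0.03 ]
ratchet_tool top [153. 288.] 0.97 [0.415 0.701 0.03 ]
ratchet_tool top [441. 317.] 0.78 [ 0.36  -0.114  0.03 ]
ratchet_tool top [306. 230.] 0.71 
[... 290 characters left out ...]
 [0.742 0.211 0.   ]
pocket_tape side [394. 230.] 0.64 [0.726 0.213 0.   ]
ground_block top [319. 289.] 0.6 [0.43  0.232 0.   ]
ground_block top [340. 235.] 0.19 [0.593 0.174 0.   ]
ground_block side [288. 272.] 0.57 [0.424 0.237 0.   ]
{'time_s': 1.0, 'qpos': array([-1.442,  0.181,  1.607, -0.   ,  1.354, -0.206]), 'qvel': array([-0.001,  0.   , -0.001,  0.001,  0.   ,  0.001]), 'joint_torque': array([  0.   , -44.485, -35.169,  -0.   ,   0.001,  -0.   ]), 'position': array([ 0.189, -0.543,  0.253]), 'tool_rot': array([3.142, 0.   , 0.335]), 'wrist_force': array([-0.074,  0.177, -0.36 ]), 'wrist_torque': array([-0.004, -0.012,  0.012]), 'finger_force': 0.0, 'grip_width': 0.9983344886369457}
```

```bash
python3 - <<'E'
import cv2
a=cv2.imread("pics/top0.png");cv2.imwrite("pics/c1.png",cv2.resize(a[165:345,250:510],None,fx=3,fy=3,interpolation=cv2.INTER_CUBIC))
a=cv2.imread("pics/side0.png");cv2.imwrite("pics/c2.png",cv2.resize(a[190:440,270:530],None,fx=2.4,fy=2.4,interpolation=cv2.INTER_CUBIC))
E
```

```text
(no output)
```

View pics/c1.png

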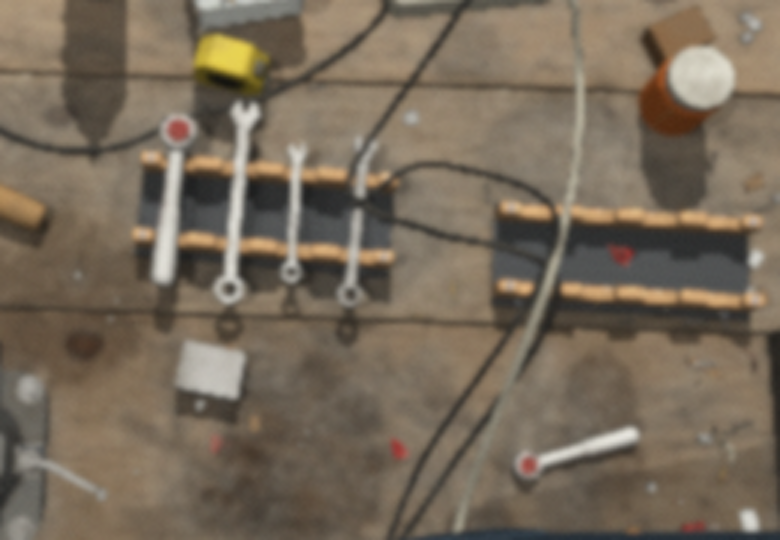

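View pics/c2.png

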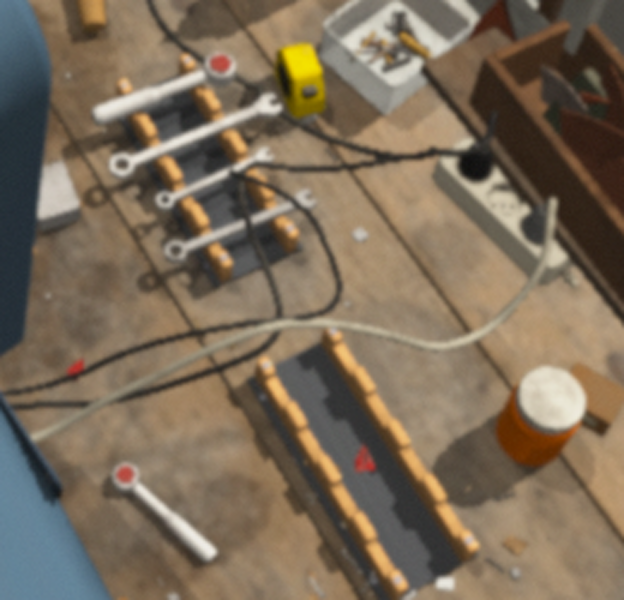

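View pics/top0.png

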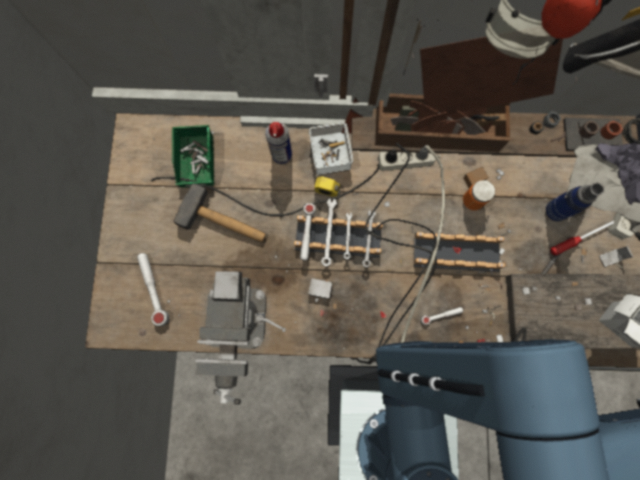

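The top picture shows the full rack on the left (crop 140-390, 130-300), holding from the left the ratchet, long, short and medium spanners. The empty rack is on the right (500-760, 200-300). There are three ratchets, at top px (153,288), (441,317) and (306,230). The first is longest and the second shortest. The one in the rack is between them in length and lies in the notch, so it is the one meant. Both enlarged crops confirm this. Next I'll fit the racks and check how high the cables are.

```bash
cat > fit.py <<'E'
from h import *
from scipy.optimize import minimize
np.set_printoptions(precision=3,suppress=True)
ims={c:cv2.imread(f"pics/{c}0.png") for c in("top","side")}
def rail_polys(x,y,a,c):
    R=np.array([[np.cos(a),-np.sin(a)],[np.sin(a),np.cos(a)]]);out=[]
    for rx in(-.038,.038):
        P=[np.r_[R@[rx+dx,dy]+[x,y],z] for dx in(-.006,.006) for dy in(-.125,.125) for z in(.005,.037)]
        out.append(cv2.convexHull(np.array([proj(c,p) for p in P],np.float32)))
    return out
for name,x0 in(("full",(.583,.173,-.05)),("empty",(.556,-.173,-.05))):
    m={}
    for c,im in ims.items():
        h=cv2.cvtColor(im,cv2.COLOR_BGR2HSV)
        mk=((h[...,0]<20)&(h[...,1]>120)&(h[...,2]>120)).astype(np.uint8)
        ctr=proj(c,[x0[0],x0[1],.03]);B=np.zeros_like(mk);r=55 if c=="top" else 75
        cv2.circle(B,tuple(int(v) for v in ctr),r,1,-1);m[c]=cv2.GaussianBlur((mk*B).astype(np.float32),(0,0),1.2)
    def cost(p,cs=("top","side")):
        s=0
        for c in cs:
            S=np.zeros((480*4,640*4),np.uint8)
            for q in rail_polys(*p,c): cv2.fillConvexPoly(S,np.int32(np.round(q*4)),1)
            S=cv2.GaussianBlur(cv2.resize(S.astype(np.float32),(640,480),interpolation=cv2.INTER_AREA),(0,0),1.2)
            s+=((S-m[c])**2).sum()/(m[c]**2).sum()
        return s
    for cs in(("top",),("side",),("top","side")):
        x=np.array(x0);sim=np.vstack([x,x+[.015,0,0],x+[0,.015,0],x+[0,0,.08]])
        r=minimize(cost,x,args=(cs,),method="Nelder-Mead",options=dict(initial_simplex=sim,xatol=2e-4,fatol=1e-4))
        print(name,cs,r.x,r.fun)
E
python3 - <<'E'
exec(open("fit.py").read())
print("beige/black heights; side-crop px")
for q in((565,230),(520,350),(580,90),(555,205),(362,190),(400,165),(450,225)):
    p=(250+q[0]/3,165+q[1]/3)
    print(q,[tuple(int(v) for v in (proj("side",ray("top",p,z))-[270,190])*2.4) for z in(0,.05,.1,.15,.2,.3,.4)])
E
```

```text
full ('top',) [0.321 0.227 0.715] 55.75099182128906Traceback (most recent call last):
  File "<stdin>", line 1, in <module>
  File "<string>", line 28, in <module>
    res = _minimize_neldermead(fun, x0, args, callback, bounds=bounds,
                               **options)
    fsim[j] = func(sim[j])
              ~~~~^^^^^^^^
    fx = function(np.copy(x), *(wrapper_args + args))
  File "<string>", line 22, in cost
  File "<string>", line 9, in rail_polys
  File "h.py", line 8, in proj
    c=optics.get_calibration(cam);T=np.linalg.inv(np.array(c["T"]))
ValueError: time passes only in moves, steps and waits
```

```bash
python3 - <<'E'
s=open("h.py").read()
s=s.replace("def ray","from functools import lru_cache\n@lru_cache\ndef cal(n): return optics.get_calibration(n)\ndef ray").replace("c=optics.get_calibration(cam)","c=cal(cam)")
open("h.py","w").write(s)
import cv2
for n,qs,o,f in(("top",((205,162),(270,247),(630,215),(570,290),(420,320),(100,60)),(250,165),3),("side",((145,125),(210,105),(320,465),(400,430),(300,400),(120,330)),(270,190),2.4)):
    h=cv2.cvtColor(cv2.imread(f"pics/{n}0.png"),cv2.COLOR_BGR2HSV)
    print(n,[h[int(o[1]+q[1]/f),int(o[0]+q[0]/f)].tolist() for q in qs])
E
```

```text
top [[16, 110, 208], [16, 110, 202], [17, 106, 214], [16, 108, 212], [17, 79, 100], [17, 72, 88]]
side [[17, 141, 219], [16, 143, 193], [16, 147, 170], [18, 130, 235], [15, 5, 93], [17, 70, 135]]
```

```bash
sed -i 's/(h\[...,1\]>120)&(h\[...,2\]>120)/(h[...,1]>88)\&(h[...,2]>115)/' fit.py; python3 - <<'E'
exec(open("fit.py").read())
print("cable heights; side-crop px")
for q in((565,230),(520,350),(580,90),(555,205),(362,190),(400,165),(450,225)):
    p=(250+q[0]/3,165+q[1]/3)
    print(q,[tuple(int(v) for v in (proj("side",ray("top",p,z))-[270,190])*2.4) for z in(0,.05,.1,.15,.2,.3,.4)])
E
```

```text
full ('top',) [ 0.589  0.179 -0.068] 1.2101187705993652
full ('side',) [ 0.591  0.197 -0.081] 0.963299036026001
full ('top', 'side') [ 0.59   0.18  -0.063] 2.1939191818237305
empty ('top',) [ 0.554 -0.167 -0.021] 0.4905869662761688
empty ('side',) [ 0.555 -0.163 -0.032] 0.7318342328071594
empty ('top', 'side') [ 0.554 -0.169 -0.022] 1.2276121377944946
cable heights; side-crop px
(565, 230) [(353, 404), (342, 378), (332, 351), (320, 322), (308, 292), (282, 225), (252, 149)]
(520, 350) [(223, 422), (214, 396), (205, 368), (195, 339), (185, 308), (162, 241), (136, 164)]
(580, 90) [(484, 351), (472, 327), (460, 301), (447, 273), (434, 244), (404, 180), (371, 107)]
(555, 205) [(368, 384), (358, 359), (347, 332), (336, 304), (324, 274), (297, 208), (267, 133)]
(362, 190) [(273, 231), (264, 208), (255, 185), (245, 160), (235, 133), (212, 75), (186, 8)]
(400, 165) [(314, 247), (305, 225), (295, 201), (285, 176), (274, 149), (250, 90), (223, 22)]
(450, 225) [(291, 311), (282, 287), (273, 262), (262, 235), (251, 207), (228, 145), (200, 74)]
```

```bash
sed -i 's/(h\[...,2\]>115)/(h[...,2]>155)/' fit.py; cat >> fit.py <<'E'
    F=r.x
    for c in ims:
        for q in rail_polys(*F,c):
            ims[c]=ims[c].copy();cv2.polylines(ims[c],[np.int32(np.round(q*8))],True,(0,255,0),1,shift=3)
E
python3 - <<'E'
exec(open("fit.py").read())
a=cv2.resize(ims["top"][185:285,285:515],None,fx=3,fy=3);b=cv2.resize(ims["side"][200:430,300:480],None,fx=1.3*1.0,fy=1.3)
k=np.zeros((300+b.shape[0]*1,690,3),np.uint8);k[:300]=a;k[300:,:b.shape[1]]=b
cv2.imwrite("pics/fit.png",k)
# tools: bright low-sat pixels in top, per tool lateral line
E
```

```text
full ('top',) [ 0.59   0.185 -0.062] 2.178152084350586
full ('side',) [ 0.592  0.182 -0.086] 1.5844242572784424
full ('top', 'side') [ 0.591  0.184 -0.079] 3.8287525177001953
empty ('top',) [ 0.555 -0.17  -0.014] 0.9566929340362549
empty ('side',) [ 0.556 -0.168 -0.029] 0.6841328740119934
empty ('top', 'side') [ 0.555 -0.169 -0.027] 1.6463847160339355
```

View pics/fit.png

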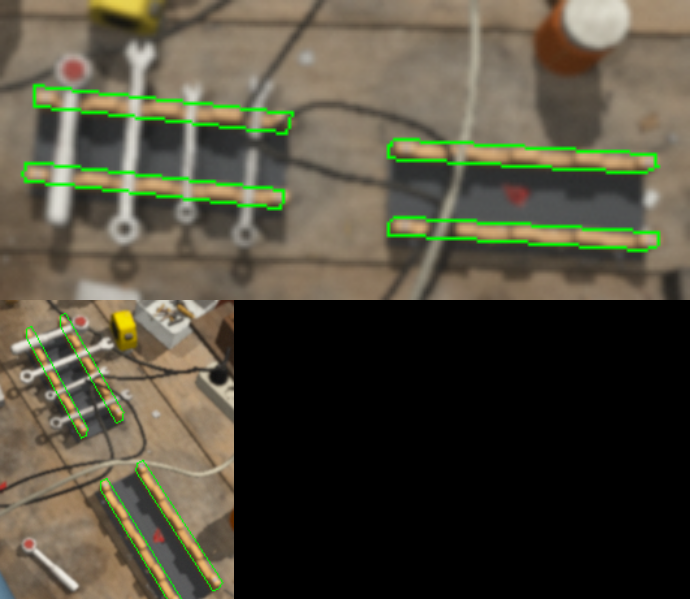

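The fits hold up: the full rack is at about (0.589, 0.181), yaw -0.07, and the empty rack at about (0.555, -0.170), yaw -0.026. The tool positions fall within millimetres of their notches. The cables triangulate to z of about 0.10-0.15 m, so I'll go down slowly near them and watch the force. Medium spanner first.

```bash
cat > d.py <<'E'
import sys;from h import *
from scipy.spatial.transform import Rotation as R
def delta(s,yaw):
    "mm shift in tool axes (after turning to yaw) + remaining turn from the current measured pose to rack-frame target"
F=dict(f=(.589,.181,-.07),e=(.555,-.170,-.026))
def main():
    k,lx,ly,z=sys.argv[1],*[float(v) for v in sys.argv[2:5]]
    x,y,a=F[k];w=np.array([x+np.cos(a)*lx-np.sin(a)*ly,y+np.sin(a)*lx+np.cos(a)*ly,z])
    s=ctrl.get_state();M=R.from_euler("xyz",s["tool_rot"]);G=R.from_euler("xyz",[np.pi,0,a])
    print("target",w.round(3),"now",np.round(s["position"],3),"turn",(M.inv()*G).as_rotvec().round(3),"shift mm in turned frame",(1000*G.inv().apply(w-s["position"])).round(1),"t",s["time_s"],"F",np.round(s["wrist_force"],1),"w",round(s["grip_width"]*85.4,1))
main()
E
python3 d.py f -0.003 -.087 .18
python3 -m pendant '[[[0,0,0.135,0,0,0,40],[0,0,0.135,0,0,0,40],[0,0,0.135,0,0,0,40],[0,0,0,0,0,0,40]]]' 40
python3 d.py f -0.003 -.087 .18
```

```text
target [0.58  0.094 0.18 ] now [ 0.189 -0.543  0.253] turn [0.    0.    0.405] shift mm in turned frame [ 345.4 -663.3   73.3] t 1.0 F [-0.1  0.2 -0.4] w 85.3
time_s: 1.5
position: [0.1889, -0.5431, 0.2533]
tool_rot: [-3.142, -0.0, -0.069]
wrist_force: [0.3, -0.2, 0.0]
grip_width: 0.469
finger_force: 0.0
target [0.58  0.094 0.18 ] now [ 0.189 -0.543  0.253] turn [-0.    -0.     0.001] shift mm in turned frame [ 345.4 -663.3   73.3] t 1.5 F [ 0.3 -0.2  0. ] w 40.1
```

```bash
python3 -m pendant '[[[0,0,0,23,-44,0,40],[0,0,0,23,-44,0,40],[0,0,0,23,-44,0,40],[0,0,0,23,-44,0,40],[0,0,0,23,-44,0,40],[0,0,0,23,-44,0,40],[0,0,0,23,-44,0,40],[0,0,0,23,-44,0,40]]]' | head -2
python3 -m pendant '[[[0,0,0,23,-44,0,40],[0,0,0,23,-44,0,40],[0,0,0,23,-44,0,40],[0,0,0,23,-44,0,40],[0,0,0,23,-44,0,40],[0,0,0,23,-44,0,40],[0,0,0,23,-44,0,40],[0,0,0,0,0,0,40]]]'
python3 d.py f -0.003 -.087 .037
```

```text
time_s: 2.5
position: [0.3979, -0.2035, 0.2536]
time_s: 3.5
position: [0.5803, 0.0939, 0.253]
tool_rot: [-3.141, -0.0, -0.063]
wrist_force: [0.3, -0.6, 1.2]
grip_width: 0.469
finger_force: 0.0
target [0.58  0.094 0.037] now [0.58  0.094 0.253] turn [-0.001 -0.     0.007] shift mm in turned frame [ -0.4  -0.5 216. ] t 3.5 F [ 0.3 -0.6  1.2] w 40.0
```

Going down slowly, watching the force as the fingers pass cable height, then looking before the last stretch.

```bash
python3 -m pendant '[[[0,0,0.007,0,0,20,40],[0,0,0,0,0,20,40],[0,0,0,0,0,20,40],[0,0,0,0,0,15,40],[0,0,0,0,0,15,40],[0,0,0,0,0,0,40]]]'
python3 -m pendant '[[[0,0,0,0,0,15,40],[0,0,0,0,0,15,40],[0,0,0,0,0,15,40],[0,0,0,0,0,10,40],[0,0,0,0,0,0,40]]]'
python3 - <<'E'
from h import *
a=save("side","a1")[:,:,::-1];b=save("top","b1")[:,:,::-1]
cv2.imwrite("pics/m1.png",np.hstack([cv2.resize(a[190:340,300:430],(390,450)),cv2.resize(b[180:310,290:403],(390,450))]))
E
```

```text
time_s: 4.25
position: [0.5785, 0.0909, 0.162]
tool_rot: [3.142, 0.003, -0.077]
wrist_force: [-0.4, -0.5, -0.4]
grip_width: 0.467
finger_force: 0.0
time_s: 4.88
position: [0.5786, 0.0911, 0.107]
tool_rot: [3.142, 0.002, -0.077]
wrist_force: [0.4, -0.3, 0.0]
grip_width: 0.465
finger_force: 0.0
```

View pics/m1.png

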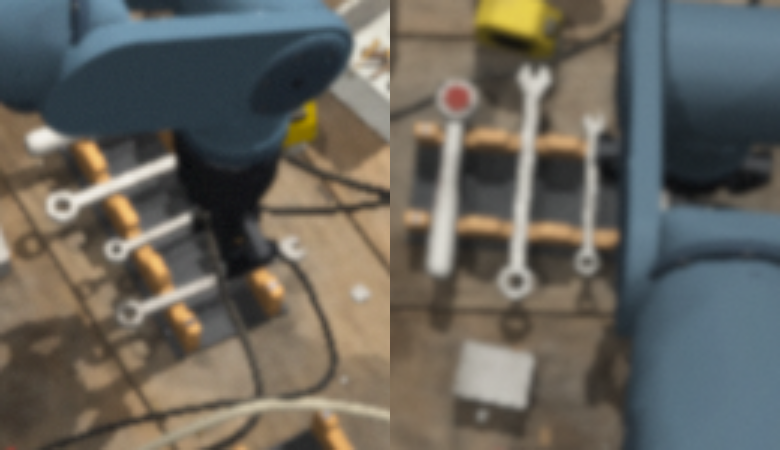

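The side view shows the fingers centred over the medium spanner's shank, at left-half px (215,280). There was no contact at cable height, so I'm going on down.

```bash
python3 -m pendant '[[[0,0,-0.007,1,-4,15,40],[0,0,0,0,0,15,40],[0,0,0,0,0,15,40],[0,0,0,0,0,12,40],[0,0,0,0,0,12,40],[0,0,0,0,0,0,40]]]'
python3 -m pendant '[[[0,0,0,0,0,0,0],[0,0,0,0,0,0,0],[0,0,0,0,0,0,0],[0,0,0,0,0,0,0]]]' 50
```

```text
time_s: 5.72
position: [0.5798, 0.095, 0.038]
tool_rot: [3.142, 0.002, -0.07]
wrist_force: [-0.4, 1.0, -0.0]
grip_width: 0.471
finger_force: 0.0
time_s: 6.22
position: [0.5813, 0.095, 0.04]
tool_rot: [-3.142, -0.001, -0.07]
wrist_force: [-0.4, -1.3, 3.4]
grip_width: 0.089
finger_force: 49.2
```

Gripped: 7.6 mm opening on an 8 mm shank. Lifting.

```bash
python3 -m pendant '[[[0,0,0,0,0,-10,0],[0,0,0,0,0,-20,0],[0,0,0,0,0,-25,0],[0,0,0,0,0,-25,0],[0,0,0,0,0,-20,0],[0,0,0,0,0,0,0]]]'
python3 d.py e 0.0 .09 .14
```

```text
time_s: 6.98
position: [0.5822, 0.095, 0.1419]
tool_rot: [-3.141, -0.005, -0.07]
wrist_force: [0.6, -0.3, -2.3]
grip_width: 0.087
finger_force: 48.8
target [ 0.557 -0.08   0.14 ] now [0.582 0.095 0.142] turn [-0.    -0.005 -0.044] shift mm in turned frame [-20.3 175.6   1.9] t 6.975 F [ 0.6 -0.3 -2.3] w 7.4
```

```bash
python3 -m pendant '[[[0,0,-0.044,0,0,0,0],[0,0,0,-3,25,0,0],[0,0,0,-3,30,0,0],[0,0,0,-4,30,0,0],[0,0,0,-4,30,0,0],[0,0,0,-3,30,0,0],[0,0,0,-3,30,0,0],[0,0,0,0,0,0,0],[0,0,0,0,0,0,0]]]'
python3 d.py e 0.0 .09 .038
python3 - <<'E'
from h import *
a=save("side","a2")[:,:,::-1]
cv2.imwrite("pics/m2.png",cv2.resize(a[240:430,320:500],(600,600)))
E
```

```text
time_s: 8.1
position: [0.5556, -0.0788, 0.1385]
tool_rot: [-3.141, 0.001, -0.027]
wrist_force: [-0.0, -0.8, -2.3]
grip_width: 0.088
finger_force: 49.0
target [ 0.557 -0.08   0.038] now [ 0.556 -0.079  0.139] turn [-0.001  0.001 -0.001] shift mm in turned frame [  1.8   1.2 100.5] t 8.1 F [-0.  -0.8 -2.3] w 7.5
```

View pics/m2.png

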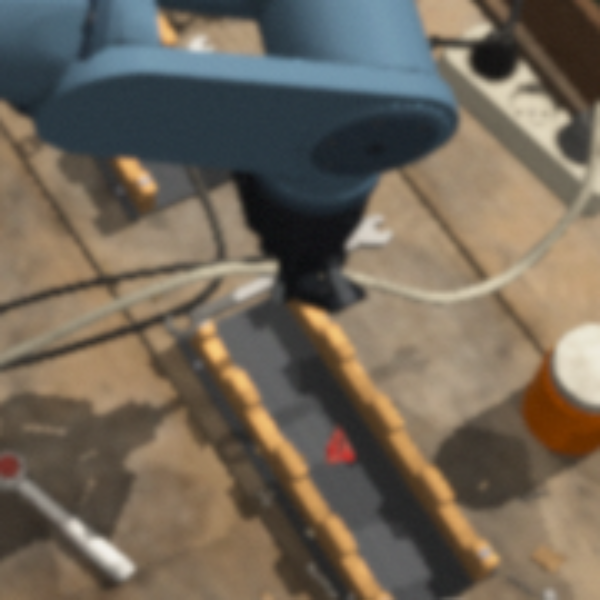

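The spanner hangs level below the gripper, with its open end at px (370,235), over the left end of the empty rack. The cable passes across it with no force. Lowering.

```bash
python3 -m pendant '[[[0,0,0,2,1,25,0],[0,0,0,0,0,25,0],[0,0,0,0,0,20,0],[0,0,0,0,0,15,0],[0,0,0,0,0,8,0],[0,0,0,0,0,4,0],[0,0,0,0,0,0,0]]]'
python3 d.py e 0.0 .09 .038
```

```text
time_s: 9.02
position: [0.5584, -0.0805, 0.0426]
tool_rot: [3.141, -0.0, -0.026]
wrist_force: [0.3, 0.4, -2.0]
grip_width: 0.09
finger_force: 49.0
target [ 0.557 -0.08   0.038] now [ 0.558 -0.08   0.043] turn [ 0. -0. -0.] shift mm in turned frame [-1.  -0.4  4.6] t 9.025 F [ 0.3  0.4 -2. ] w 7.7
```

```bash
python3 -m pendant '[[[0,0,0,0,0,2,0],[0,0,0,0,0,1,0],[0,0,0,0,0,0,20],[0,0,0,0,0,0,40],[0,0,0,0,0,0,40]]]'
python3 -m pendant '[[[0,0,0,0,0,-15,40],[0,0,0,0,0,-25,40],[0,0,0,0,0,-30,40],[0,0,0,0,0,-30,40],[0,0,0,0,0,0,40]]]'|head -3
python3 d.py f -0.013 -.030 .14
```

```text
time_s: 9.65
position: [0.5581, -0.0805, 0.0393]
tool_rot: [3.142, -0.0, -0.026]
wrist_force: [-0.3, -0.2, -0.5]
grip_width: 0.466
finger_force: 0.0
time_s: 10.28
position: [0.5603, -0.0812, 0.1432]
tool_rot: [3.139, -0.006, -0.026]
target [0.574 0.152 0.14 ] now [ 0.56  -0.081  0.143] turn [ 0.002 -0.006  0.044] shift mm in turned frame [  -2.7 -233.6    3.2] t 10.275 F [ 0.3 -0.3 -0.6] w 39.9
```

```bash
python3 -m pendant '[[[0,0,0.044,0,0,0,40],[0,0,0,0,-34,0,40],[0,0,0,0,-40,0,40],[0,0,0,0,-40,0,40],[0,0,0,0,-40,0,40],[0,0,0,0,-40,0,40],[0,0,0,0,-40,0,40],[0,0,0,0,0,0,40],[0,0,0,0,0,0,40]]]'|head -2
python3 d.py f -0.010 -.029 .039
python3 - <<'E'
from h import *
np.set_printoptions(precision=3,suppress=True)
a=save("side","a3")[:,:,::-1];b=save("top","b3")[:,:,::-1]
cv2.imwrite("pics/m3.png",np.hstack([cv2.resize(a[190:430,290:498],(390,450)),cv2.resize(b[180:310,290:403],(390,450))]))
E
```

```text
time_s: 11.4
position: [0.574, 0.1527, 0.1387]
target [0.577 0.153 0.039] now [0.574 0.153 0.139] turn [0.001 0.001 0.   ] shift mm in turned frame [ 3.  -0.3 99.7] t 11.4 F [-0.1  0.2 -0.3] w 39.7
```

View pics/m3.png

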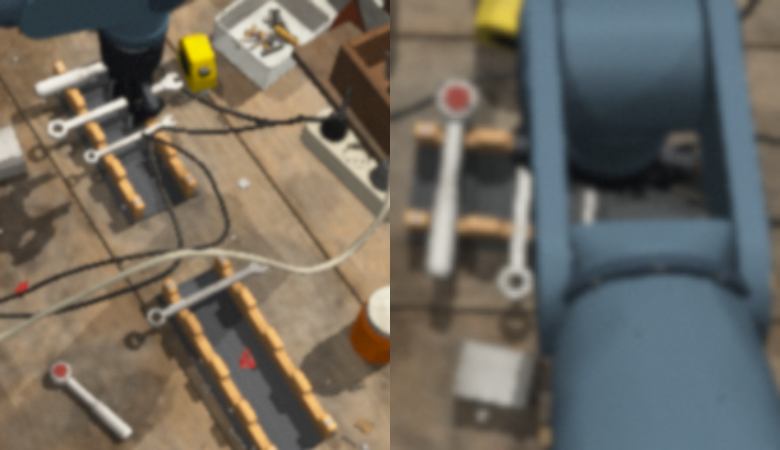

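The medium spanner lies flat across both rails in the empty rack's left notch, at left-half px (155,315)-(262,268). The gripper is above the short spanner. Going down.

```bash
python3 -m pendant '[[[0,0,0,3,0,20,40],[0,0,0,0,0,20,40],[0,0,0,0,0,20,40],[0,0,0,0,0,20,40],[0,0,0,0,0,13,40],[0,0,0,0,0,7,40],[0,0,0,0,0,0,40]]]'
python3 -m pendant '[[[0,0,0,0,0,0,0],[0,0,0,0,0,0,0],[0,0,0,0,0,0,0],[0,0,0,0,0,0,0]]]' 50
```

```text
time_s: 12.38
position: [0.5774, 0.1528, 0.0389]
tool_rot: [3.142, 0.0, -0.07]
wrist_force: [-0.7, 0.2, -0.7]
grip_width: 0.465
finger_force: 0.0
time_s: 12.88
position: [0.5782, 0.1528, 0.0402]
tool_rot: [-3.141, -0.002, -0.07]
wrist_force: [-1.0, -0.3, 5.1]
grip_width: 0.07
finger_force: 49.3
```

```bash
python3 -m pendant '[[[0,0,0,0,0,-10,0],[0,0,0,0,0,-20,0],[0,0,0,0,0,-25,0],[0,0,0,0,0,-25,0],[0,0,0,0,0,-20,0],[0,0,0,0,0,0,0]]]'
python3 d.py e 0.0 .03 .14
```

```text
time_s: 13.62
position: [0.5789, 0.1529, 0.1419]
tool_rot: [-3.141, -0.004, -0.07]
wrist_force: [-0.1, -0.0, -1.5]
grip_width: 0.067
finger_force: 48.8
target [ 0.556 -0.14   0.14 ] now [0.579 0.153 0.142] turn [-0.    -0.004 -0.044] shift mm in turned frame [-15.5 293.4   1.9] t 13.625 F [-0.1 -0.  -1.5] w 5.7
```

```bash
python3 -m pendant '[[[0,0,-0.044,0,0,0,0],[0,0,0,-2,33,0,0],[0,0,0,-2,40,0,0],[0,0,0,-2,45,0,0],[0,0,0,-3,45,0,0],[0,0,0,-3,45,0,0],[0,0,0,-2,45,0,0],[0,0,0,-2,40,0,0],[0,0,0,0,0,0,0],[0,0,0,0,0,0,0]]]'
python3 d.py e 0.0 .03 .038
```

```text
time_s: 14.88
position: [0.5532, -0.1392, 0.1383]
tool_rot: [-3.14, 0.002, -0.027]
wrist_force: [0.0, 0.4, -0.6]
grip_width: 0.07
finger_force: 48.9
target [ 0.556 -0.14   0.038] now [ 0.553 -0.139  0.138] turn [-0.001  0.002 -0.001] shift mm in turned frame [  2.6   0.8 100.3] t 14.875 F [ 0.   0.4 -0.6] w 6.0
```

```bash
python3 -m pendant '[[[0,0,0,2,1,25,0],[0,0,0,0,0,25,0],[0,0,0,0,0,20,0],[0,0,0,0,0,15,0],[0,0,0,0,0,8,0],[0,0,0,0,0,4,0],[0,0,0,0,0,0,0]]]'
python3 -m pendant '[[[0,0,0,0,0,2,0],[0,0,0,0,0,1,0],[0,0,0,0,0,0,20],[0,0,0,0,0,0,40],[0,0,0,0,0,0,40]]]'
python3 -m pendant '[[[0,0,0,0,0,-15,40],[0,0,0,0,0,-25,40],[0,0,0,0,0,-30,40],[0,0,0,0,0,-30,40],[0,0,0,0,0,0,40]]]'|head -3
python3 d.py f 0.003 .030 .14
```

```text
time_s: 15.75
position: [0.556, -0.1409, 0.0425]
tool_rot: [3.141, -0.0, -0.026]
wrist_force: [-0.1, -0.0, -1.0]
grip_width: 0.07
finger_force: 48.9
time_s: 16.38
position: [0.5558, -0.1408, 0.0393]
tool_rot: [3.142, -0.0, -0.026]
wrist_force: [-0.7, -0.2, -0.3]
grip_width: 0.47
finger_force: 0.0
time_s: 17.0
position: [0.5579, -0.1417, 0.1432]
tool_rot: [3.139, -0.006, -0.026]
target [0.594 0.211 0.14 ] now [ 0.558 -0.142  0.143] turn [ 0.003 -0.006  0.044] shift mm in turned frame [  11.4 -354.1    3.2] t 17.0 F [ 0.4 -0.5  0.4] w 40.2
```

```bash
python3 -m pendant '[[[0,0,0.044,0,0,0,40],[0,0,0,1,-34,0,40],[0,0,0,2,-45,0,40],[0,0,0,2,-50,0,40],[0,0,0,2,-50,0,40],[0,0,0,2,-50,0,40],[0,0,0,2,-45,0,40],[0,0,0,1,-40,0,40],[0,0,0,1,-40,0,40],[0,0,0,0,0,0,40]]]'|head -2
python3 d.py f 0.001 .030 .039
python3 - <<'E'
from h import *
np.set_printoptions(precision=3,suppress=True)
a=save("side","a4")[:,:,::-1]
for n in("medium_spanner","short_spanner","long_spanner"):
    for r in finder.place_of("side",n)[:2]: print(n,r["confidence"],ray("side",r["point"],.03))
cv2.imwrite("pics/m4.png",cv2.resize(a[190:430,290:498],(520,600)))
E
```

```text
time_s: 18.25
position: [0.5928, 0.214, 0.1385]
target [0.592 0.211 0.039] now [0.593 0.214 0.139] turn [-0.     0.001  0.003] shift mm in turned frame [-0.5  3.2 99.5] t 18.25 F [-0.6 -0.6 -0.2] w 40.0
medium_spanner 0.53 [ 0.56 -0.08  0.03]
short_spanner 0.81 [ 0.556 -0.136  0.03 ]
long_spanner 0.72 [0.597 0.202 0.03 ]
```

View pics/m4.png

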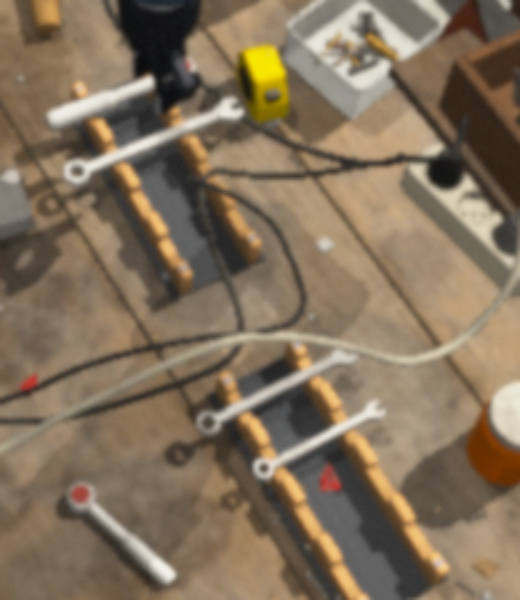

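The medium and short spanners lie in the first two notches, at (210,420)-(350,360) and (262,468)-(378,410). Now the long spanner.

```bash
python3 -m pendant '[[[0,0,0,1,4,20,40],[0,0,0,0,0,20,40],[0,0,0,0,0,20,40],[0,0,0,0,0,20,40],[0,0,0,0,0,13,40],[0,0,0,0,0,7,40],[0,0,0,0,0,0,40]]]'
python3 -m pendant '[[[0,0,0,0,0,0,0],[0,0,0,0,0,0,0],[0,0,0,0,0,0,0],[0,0,0,0,0,0,0]]]' 60
python3 -m pendant '[[[0,0,0,0,0,-10,0],[0,0,0,0,0,-20,0],[0,0,0,0,0,-25,0],[0,0,0,0,0,-25,0],[0,0,0,0,0,-20,0],[0,0,0,0,0,0,0]]]'
python3 d.py e 0.0 -.03 .14
```

```text
time_s: 19.32
position: [0.5942, 0.2074, 0.0389]
tool_rot: [3.141, 0.001, -0.07]
wrist_force: [0.1, -0.0, -0.1]
grip_width: 0.468
finger_force: 0.0
time_s: 19.82
position: [0.5951, 0.2075, 0.0403]
tool_rot: [-3.141, -0.002, -0.07]
wrist_force: [-0.5, 1.0, 6.0]
grip_width: 0.104
finger_force: 59.2
time_s: 20.58
position: [0.5957, 0.2076, 0.1419]
tool_rot: [-3.141, -0.004, -0.07]
wrist_force: [0.0, -0.2, -1.3]
grip_width: 0.103
finger_force: 58.6
target [ 0.554 -0.2    0.14 ] now [0.596 0.208 0.142] turn [-0.001 -0.004 -0.044] shift mm in turned frame [-30.9 408.6   1.9] t 20.575 F [ 0.  -0.2 -1.3] w 8.8
```

```bash
python3 -m pendant '[[[0,0,-0.044,0,0,0,0],[0,0,0,-3,30,0,0],[0,0,0,-4,45,0,0],[0,0,0,-4,55,0,0],[0,0,0,-4,55,0,0],[0,0,0,-4,55,0,0],[0,0,0,-4,55,0,0],[0,0,0,-4,50,0,0],[0,0,0,-3,40,0,0],[0,0,0,-1,24,0,0]]]'|head -2
python3 -m pendant '[[[0,0,0,0,0,0,0],[0,0,0,0,0,0,0]]]'
python3 d.py e 0.0 -.03 .038
```

```text
time_s: 21.82
position: [0.5515, -0.2026, 0.1381]
time_s: 22.08
position: [0.5521, -0.1998, 0.1384]
tool_rot: [-3.14, 0.001, -0.026]
wrist_force: [-0.4, 0.2, -1.0]
grip_width: 0.105
finger_force: 58.7
target [ 0.554 -0.2    0.038] now [ 0.552 -0.2    0.138] turn [-0.001  0.001 -0.   ] shift mm in turned frame [2.100e+00 1.000e-01 1.004e+02] t 22.075 F [-0.4  0.2 -1. ] w 9.0
```

```bash
python3 -m pendant '[[[0,0,0,1,0,25,0],[0,0,0,0,0,25,0],[0,0,0,0,0,20,0],[0,0,0,0,0,15,0],[0,0,0,0,0,8,0],[0,0,0,0,0,4,0],[0,0,0,0,0,0,0]]]'
python3 -m pendant '[[[0,0,0,0,0,2,0],[0,0,0,0,0,1,0],[0,0,0,0,0,0,20],[0,0,0,0,0,0,40],[0,0,0,0,0,0,40]]]'
python3 -m pendant '[[[0,0,0,0,0,-15,40],[0,0,0,0,0,-25,40],[0,0,0,0,0,-30,40],[0,0,0,0,0,-30,45],[0,0,0,0,0,0,50]]]'|head -3
python3 d.py f 0.012 .090 .14
```

```text
time_s: 22.95
position: [0.5538, -0.2009, 0.0425]
tool_rot: [3.141, -0.0, -0.026]
wrist_force: [-0.0, -0.7, -1.6]
grip_width: 0.102
finger_force: 58.7
time_s: 23.58
position: [0.5537, -0.2008, 0.0393]
tool_rot: [3.141, -0.0, -0.026]
wrist_force: [0.2, -0.6, -0.7]
grip_width: 0.473
finger_force: 0.0
time_s: 24.2
position: [0.5556, -0.2019, 0.1434]
tool_rot: [3.138, -0.006, -0.026]
target [0.607 0.27  0.14 ] now [ 0.556 -0.202  0.143] turn [ 0.003 -0.006  0.044] shift mm in turned frame [  18.5 -474.3    3.4] t 24.2 F [ 0.1 -0.6  0.3] w 49.8
```

```bash
python3 -m pendant '[[[0,0,0.044,0,0,0,50],[0,0,0,2,-44,0,50],[0,0,0,2,-55,0,50],[0,0,0,2,-60,0,50],[0,0,0,2,-60,0,50],[0,0,0,2,-60,0,50],[0,0,0,2,-60,0,50],[0,0,0,2,-55,0,50],[0,0,0,2,-20,0,50],[0,0,0,0,0,0,50]]]'|head -2
python3 - <<'E'
from h import *
np.set_printoptions(precision=3,suppress=True)
b=cv2.imread("pics/top0.png");o=[250,165]
for q in((178,114),(163,284),(178,130)): print(ray("top",[250+q[0]/3,165+q[1]/3],.042))
a=save("side","a5")[:,:,::-1]
for n in("ratchet_tool","long_spanner"):
    for r in finder.place_of("side",n)[:3]: print(n,r["confidence"],ray("side",r["point"],.03))
cv2.imwrite("pics/m5.png",cv2.resize(a[190:430,290:498],(520,600)))
E
python3 d.py f 0.012 .092 .043
```

```text
time_s: 25.45
position: [0.5982, 0.2119, 0.1386]
[0.675 0.267 0.042]
[0.508 0.275 0.042]
[0.659 0.266 0.042]
ratchet_tool 0.91 [ 0.359 -0.13   0.03 ]
ratchet_tool 0.52 [0.591 0.259 0.03 ]
ratchet_tool 0.47 [0.569 0.165 0.03 ]
long_spanner 0.56 [ 0.552 -0.204  0.03 ]
target [0.607 0.272 0.043] now [0.599 0.209 0.139] turn [ 0.001  0.001 -0.002] shift mm in turned frame [  4.5 -63.   95.9] t 25.6 F [-0.   0.5 -0.5] w 50.1
```

View pics/m5.png

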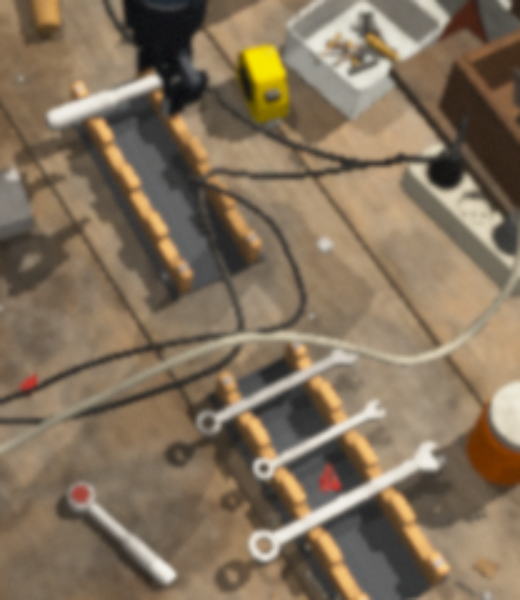

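Three are placed; the long one is in the third notch, at (263,545)-(428,457). The ratchet measures 167 mm (x 0.508-0.675), which is the middle size. Its centre is (0.592, 0.270), and I'll grip it 10 mm towards the head.

```bash
python3 -m pendant '[[[0,0,0,0,-30,0,50],[0,0,0,0,-31,0,50],[0,0,0,0,0,0,50],[0,0,0,0,0,20,50],[0,0,0,0,0,20,50],[0,0,0,0,0,20,50],[0,0,0,0,0,16,50],[0,0,0,0,0,12,50],[0,0,0,0,0,7,50],[0,0,0,0,0,0,50]]]'
python3 d.py f 0.007 .089 .043
python3 -m pendant '[[[0,0,0,0,0,0,5],[0,0,0,0,0,0,5],[0,0,0,0,0,0,5],[0,0,0,0,0,0,5]]]' 90
```

```text
time_s: 26.85
position: [0.6027, 0.272, 0.0439]
tool_rot: [3.141, 0.001, -0.07]
wrist_force: [-0.2, 0.3, 0.5]
grip_width: 0.588
finger_force: 0.0
target [0.602 0.269 0.043] now [0.603 0.272 0.044] turn [ 0.     0.001 -0.   ] shift mm in turned frame [-0.3  2.8  0.9] t 26.85 F [-0.2  0.3  0.5] w 50.2
time_s: 27.35
position: [0.6036, 0.272, 0.0454]
tool_rot: [-3.141, -0.001, -0.07]
wrist_force: [-0.7, -2.7, 5.8]
grip_width: 0.17
finger_force: 87.8
```

```bash
python3 -m pendant '[[[0,0,0,0,0,-8,5],[0,0,0,0,0,-12,5],[0,0,0,0,0,-20,5],[0,0,0,0,0,-25,5],[0,0,0,0,0,-25,5],[0,0,0,0,0,-10,5],[0,0,0,0,0,0,5]]]'
python3 d.py e 0.010 -.09 .14
```

```text
time_s: 28.22
position: [0.6034, 0.2722, 0.1456]
tool_rot: [-3.141, -0.002, -0.07]
wrist_force: [-0.6, -0.1, -3.5]
grip_width: 0.169
finger_force: 88.1
target [ 0.563 -0.26   0.14 ] now [0.603 0.272 0.146] turn [-0.001 -0.002 -0.044] shift mm in turned frame [-26.9 533.3   5.6] t 28.225 F [-0.6 -0.1 -3.5] w 14.5
```

```bash
python3 -m pendant '[[[0,0,-0.044,0,0,0,5],[0,0,0,-2,20,0,5],[0,0,0,-2,35,0,5],[0,0,0,-2,45,0,5],[0,0,0,-2,45,0,5],[0,0,0,-2,45,0,5],[0,0,0,-2,45,0,5],[0,0,0,-2,45,0,5],[0,0,0,-2,45,0,5]]]'|head -2
python3 -m pendant '[[[0,0,0,-2,45,0,5],[0,0,0,-2,45,0,5],[0,0,0,-2,45,0,5],[0,0,0,-1,35,0,5],[0,0,0,0,25,0,5],[0,0,0,0,13,0,5],[0,0,0,0,0,0,5],[0,0,0,0,0,0,5]]]'
python3 d.py e 0.010 -.09 .045
python3 - <<'E'
from h import *
a=save("side","a6")[:,:,::-1]
cv2.imwrite("pics/m6.png",cv2.resize(a[240:480,330:538],(520,600)))
E
```

```text
time_s: 29.35
position: [0.5771, -0.0546, 0.1435]
time_s: 30.35
position: [0.566, -0.2589, 0.144]
tool_rot: [-3.141, 0.001, -0.025]
wrist_force: [0.2, -0.0, -5.0]
grip_width: 0.166
finger_force: 88.3
target [ 0.563 -0.26   0.045] now [ 0.566 -0.259  0.144] turn [-0.001  0.001  0.001] shift mm in turned frame [-3.3  1.4 99. ] t 30.35 F [ 0.2 -0.  -5. ] w 14.2
```

View pics/m6.png

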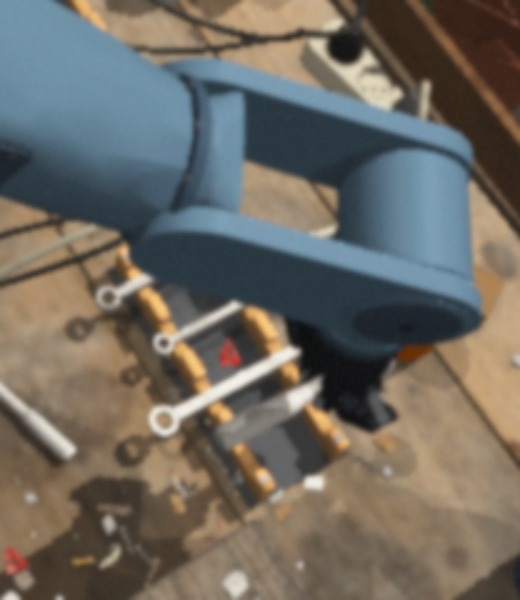

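The ratchet is held level above the right-hand notch, tail at px (220,435). Lowering it.

```bash
python3 -m pendant '[[[0,0,0,-2,1,25,5],[0,0,0,0,0,25,5],[0,0,0,0,0,20,5],[0,0,0,0,0,12,5],[0,0,0,0,0,8,5],[0,0,0,0,0,4,5],[0,0,0,0,0,0,5]]]'
python3 d.py e 0.010 -.09 .0455
```

```text
time_s: 31.28
position: [0.5641, -0.2613, 0.0505]
tool_rot: [3.141, -0.0, -0.026]
wrist_force: [-0.3, 0.0, -4.3]
grip_width: 0.172
finger_force: 88.3
target [ 0.563 -0.26   0.046] now [ 0.564 -0.261  0.05 ] turn [ 0. -0. -0.] shift mm in turned frame [-1.5 -1.   5. ] t 31.275 F [-0.3  0.  -4.3] w 14.7
```

```bash
python3 -m pendant '[[[0,0,0,0,0,3,5],[0,0,0,0,0,2,5],[0,0,0,0,0,0,5],[0,0,0,0,0,0,25],[0,0,0,0,0,0,45],[0,0,0,0,0,0,45]]]'
python3 -m pendant '[[[0,0,0,0,0,-15,45],[0,0,0,0,0,-25,45],[0,0,0,0,0,-40,45],[0,0,0,0,0,-40,45],[0,0,0,0,0,-40,45],[0,0,0,0,0,0,45]]]'|head -4
python3 -m pendant '[[[0,0,0,-25,30,0,45],[0,0,0,-30,45,0,45],[0,0,0,-30,45,0,45],[0,0,0,-30,45,0,45],[0,0,0,-30,45,0,45],[0,0,0,-30,40,0,45],[0,0,0,-20,30,0,45],[0,0,0,0,0,0,45],[0,0,0,0,0,0,45]]]'|head -2
python3 - <<'E'
from h import *
np.set_printoptions(precision=3,suppress=True)
a=save("side","a7")[:,:,::-1];b=save("top","b7")[:,:,::-1]
for n in("long_spanner","medium_spanner","short_spanner","ratchet_tool"):
  for c in("top","side"):
    for r in finder.place_of(c,n)[:3]: print(n,c,round(r["confidence"],2),ray(c,r["point"],.03))
cv2.imwrite("pics/m7.png",np.hstack([cv2.resize(a[290:450,370:510],(394,450)),cv2.resize(b[205:285,405:515],(400,450*400//619*2//2)) if 0 else cv2.resize(b[190:302,408:508],(400,450))]))
E
```

```text
time_s: 32.02
position: [0.5642, -0.2613, 0.0457]
tool_rot: [3.141, -0.001, -0.026]
wrist_force: [-0.3, 0.7, 0.0]
grip_width: 0.527
finger_force: 0.0
time_s: 32.78
position: [0.5662, -0.2626, 0.2112]
tool_rot: [3.136, -0.008, -0.026]
wrist_force: [-0.1, 0.8, -1.3]
time_s: 33.9
position: [0.3617, -0.5351, 0.2048]
long_spanner top 0.75 [ 0.55  -0.192  0.03 ]
long_spanner side 0.95 [ 0.548 -0.206  0.03 ]
medium_spanner top 0.52 [ 0.55  -0.085  0.03 ]
medium_spanner side 0.64 [ 0.555 -0.075  0.03 ]
medium_spanner side 0.42 [0.419 0.22  0.03 ]
short_spanner top 0.68 [ 0.56  -0.128  0.03 ]
short_spanner side 0.83 [ 0.562 -0.137  0.03 ]
short_spanner side 0.32 [0.566 0.167 0.03 ]
ratchet_tool top 0.92 [ 0.55  -0.259  0.03 ]
ratchet_tool top 0.55 [0.412 0.705 0.03 ]
ratchet_tool top 0.5 [ 0.362 -0.118  0.03 ]
ratchet_tool side 0.96 [0.397 0.699 0.03 ]
ratchet_tool side 0.59 [ 0.553 -0.265  0.03 ]
```

View pics/m7.png

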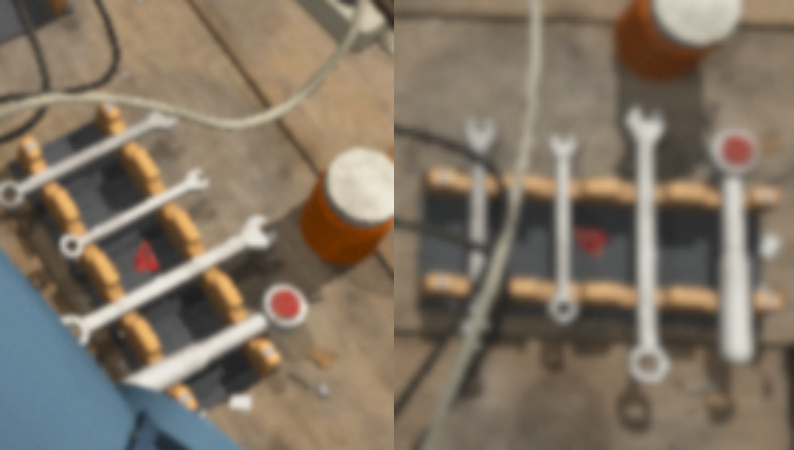

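All four lie in their mirrored notches: medium, short, long and ratchet from left to right, at px x of about 480, 563, 645 and 737 in the right half. They are level and centred to within about 10 mm, the bystanders weren't touched, and the arm is clear.

```bash
python3 -c "
from rig import ctrl
print(ctrl.sign_off())"
```

```text
the job is handed in; nothing more can be done
None
```

I moved all four tools to the empty rack in reverse order, one to a notch, lying flat and centred lengthwise to within about 10 mm, and handed the job in at about 34 s; I have not seen the judge's verdict.

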